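# Shut the wipes pack

## Robot

A 6-joint arm with a two-finger parallel gripper is mounted at the origin on a cart in front of the work surface, level with it; the furniture and walls round the work are solid. World frame = base frame: x ahead of the robot, y to its left, z up, the work surface at z = 0. Lengths are in m, angles in rad, forces in N, time in s.
With the tool pointing down it reaches from about 0.25 to 0.725 m from the base axis. Payload 4 kg.
Tool frame: the origin (TCP) lies midway between the tips of the shut fingers; the grasp point (between the pads) lies 19 mm behind it; z points along the fingers, x is the direction in which the jaws open and shut, and the axes are right-handed (so a half turn about z gives the same grasp; the last joint's range is limited). The gripper opens to 85 mm and grips with 20 to 120 N. Pads are 22 mm wide; open, the fingers measure 114 mm over their backs; the gripper's body (76 mm by 85 mm) begins 54 mm behind the grasp point. The pads swing forward as they close: fully open they stand 13 mm farther back than shut.
Start: joints at [-1.332, 0.241, 0.005, 1.335, 0, 1.571], TCP at [0.118, -0.486, 0.231] pointing down, gripper open.
Joint ranges: [-2.72, 2.72], [-1.05, 1.87], [-1.09, 1.28], [-1.99, 2.15], [-1.42, 1.44], [-3.14, 3.14]. Speed limits (rad/s): [2.79, 2.79, 3.14, 3.14, 3.14, 3.14].

## Interface

Orientations are given as a unit quaternion [x, y, z, w].
In Python, from workcell import bot gives the robot as it stands.
- The arm moves only by the tool drive_tool, never from a script. Its argument "rows" is text: rows parted by semicolons, each of 5 numbers parted by spaces: the finger opening in mm, from 0 to 85.4, then the shift along the tool's x, y, z in mm, then the turn about the tool's z in rad. A call has 1 to 12 rows; each row shifts and turns the commanded pose from where the row before left it, along the tool's axes as they then stand; what a row does not reach is not made up. A row lasts 1/10 s, in which the tool goes at most 50 mm and 8.59 degrees, less where a joint would pass 70% of its speed; a pose out of reach is approached as far as the arm can. A call is refused whole if a number of a shift passes 50 or a number of a turn 0.15, either way. A call with a gripper value outside its range is refused whole. The fingers move at their own pace and stop on an object; the grip force is fixed at half the most. Time passes only in rows, so rows that do not move let the fingers close. It gives the time, the measured TCP pose, the force and the opening at its end, in the units of the state.
- bot.get_obs(): the state, without advancing time (a new reading comes with each control period).
- bot.camera(name): name is "scene" or "side" or "wrist"; returns a dict with "image" (400x640x3 uint8, red, green, blue), "vertical_fov" (degrees; the focal length in pixels is half the picture's height over the tangent of half this angle, whatever the lens; pixels are square), "cx", "cy" (the principal point, pixels), "R" (3x3) and "t" (3): a world point X has camera coordinates R X + t; the wrist camera has in their place "tool_from_camera" (4x4, takes a point from camera to tool coordinates, whose origin is the TCP and whose axes are the tool frame's). Camera axes: x right, y down, z forward; pixel columns grow to the right and rows downward; lengths in m; the calibration is good to about 2 mm. A picture is of the moment at which its call begins: read the wrist's pose just before it. There is no depth.
- bot.job_done(): hands the job in, once; it reports no verdict.
The state is a dict: "clock": time; "joint_pos": joint angles; "joint_vel": joint speeds; "tau": joint torques, N m; "eef_pos": TCP position; "tool_rot": TCP orientation; "ft_force": force on the tool from outside, world axes, zero at the start; "ft_torque": the same for the moment, N m; "grip_width": finger opening in m.
Only numpy, scipy, OpenCV 4.12 (cv2) and the standard library are available. Lean on these libraries where they do the work, as an engineer would, in place of code of your own. Each camera call takes 0.05 s, during which the arm holds its last target. There are 200 camera calls.

## Task

The flip lid of the wipes pack was left standing open and the wipes are drying out. With the fingertips only, tip the lid over until it lies shut, press lightly on the middle of the shut lid for a moment to seal it, then withdraw. Do not grasp, lift or shove the pack, and leave the tin, the spice jar and the lemon beside it where they are.

Things in the scene. Friction and masses are not known exactly. Their poses are not given: they have to be found in the camera images.
- wipes_pack: Loose white pack of wipes flat on the worktop (6 mm below z = 0 here), about 0.3 kg, 132 mm (its x) by 240 mm (its y), top 64 mm high. Origin: centre of its underside; z up. The lid on top is hinged along the pack's y at x = +33 mm, 62 mm above the underside. The hinge is on the side away from the robot, give or take 45 degrees.
- wipes_pack_lid (a joint): Angle of the flip lid (rad): 0 shut, 1.57 upright, 2.09 the open stop, leaning back beyond the hinge (towards the pack's +x). Starts between 1.75 and 2.05. It turns easily (under 3 N at the free edge if moved slowly) but hinge friction keeps it where it is left: it does not fall shut by itself and must be pushed all the way down.
- lid_edge (a point): Middle of the free edge of the lid, 65 mm from the hinge line; moves with the lid. The lid is a flat white flap, 64 mm from hinge to free edge, 102 mm wide (pack's y from -55 to +47 mm) and 4 mm thick.
- lid_seat (a point): Point fixed on the pack at the middle of the shut lid's upper face, 66 mm above the pack's underside: the place to press when the lid is shut. Axes as the pack's.
- tin: Small round food tin, 75 mm diameter, 58 mm high, behind the pack (beyond the hinge). Loose; leave alone. Origin: centre of its underside.
- spice_jar: Upright spice jar, 42 mm diameter, 106 mm high, beside the pack's right-hand end. Loose; leave alone. Origin: centre of its underside.
- lemon: Lemon, 78 x 55 x 56 mm, lying in front of the pack on the robot's side. Loose; leave alone. Origin: centre of its underside.

How it is judged:
On the way:
1. the lid lies shut and the fingertips press lightly (over 1.5 N) on its middle for 0.2 s (value of joint wipes_pack_lid below 0.08 rad and contact force between the fingers and wipes_pack above 1.5 N and horizontal distance between the grasp point and lid_seat below 0.035 m), for 0.2 s.
At the end, for the whole second after the job is handed in: The lid is shut (under 0.08 rad) and was pressed lightly near its middle (within 35 mm); the pack lies flat within 30 mm of where it was and at rest; tin and spice jar are within 15 mm, the lemon within 20 mm, of where they were (value of joint wipes_pack_lid below 0.08 rad and distance of wipes_pack from where it was at the start of the episode below 0.03 m and linear speed of wipes_pack below 0.02 m/s and angle between wipes_pack's own z axis and vertical below 0.1 rad and distance of each of tin, spice_jar from where it was at the start of the episode below 0.015 m and distance of lemon from where it was at the start of the episode below 0.02 m); the robot touches nothing.
It fails at once if the pack or its lid is pressed hard (over 30 N) (contact force between the arm and wipes_pack above 30 N).
It fails at once if the pack is lifted or tipped (height (world z) of wipes_pack above 0.015 m or angle between wipes_pack's own z axis and vertical above 0.2 rad).
It fails at once if the pack is shoved 30 mm or more (distance of wipes_pack from where it was at the start of the episode above 0.03 m).
It fails at once if the tin, spice jar or lemon is disturbed (distance of any of tin, spice_jar from where it was at the start of the episode above 0.015 m or distance of lemon from where it was at the start of the episode above 0.02 m).
It also fails if it takes over 38 s, if anything falls off the work surface, if the arm or the gripper's body presses on something with over 40 N, if the wrist force passes 120 N, or if a joint passes its speed limit or range.

## Working session

There is one attempt and no reset: what is moved stays moved. The work goes in short steps, Python scripts to look and compute and a tool call to move; the robot and the scene stay as the last step left them, time stands still between calls to the robot, and variables do not carry over. Pictures are saved under pics/ and viewed, about 8 in all and at most 12, crops included, and the job is handed in when it is done.

Besides the shell and the picture viewer there is one more tool, called after "Emit:" by a JSON object that holds its "method" and its "body". drive_tool: Moves the arm, as the interface text tells. Its arguments: {"type":"object","properties":{"rows":{"type":"string"}},"required":["rows"]}

```bash
mkdir -p pics
python3 - <<'E'
from workcell import bot
import cv2, numpy as np, pickle
o=bot.get_obs(); print(o['clock'],o['eef_pos'],o['tool_rot'])
for n in('scene','side'):
    c=bot.camera(n); pickle.dump(c,open(n+'.pkl','wb')); cv2.imwrite(f'pics/{n}0.png',c['image'][:,:,::-1])
    print(n,c['vertical_fov'],c['cx'],c['cy'],-c['R'].T@c['t'])
E
```

```text
0.0 [ 0.11811101 -0.48520513  0.23040642] [ 7.86287661e-01 -6.17859707e-01 -8.31317841e-04 -6.36731839e-04]
scene 47.702532446989 318.8227030558192 195.1774867901456 [0.45023985 0.07712563 0.79753779]
side 46.81788785349105 320.4849770887117 187.44626299006256 [0.28581338 0.36875877 0.6521138 ]
```

View pics/scene0.png

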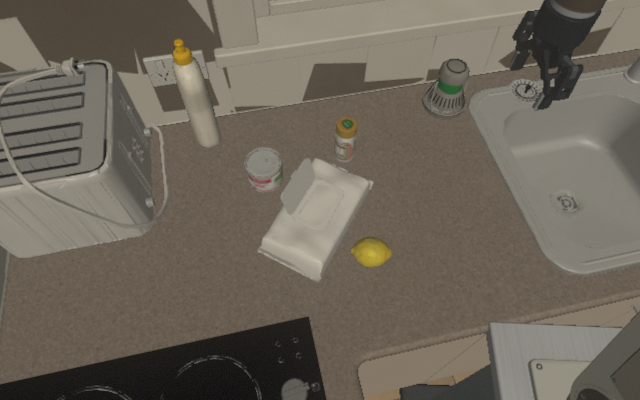

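View pics/side0.png

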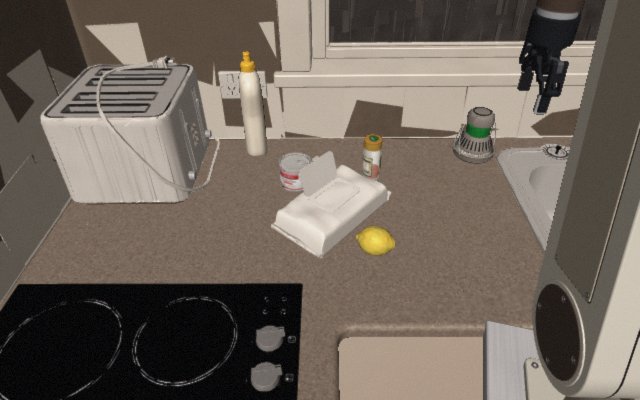

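The scene view shows the pack near px (317,217), the lid standing open at (298,187), the tin at (264,168), the jar at (345,140) and the lemon at (372,252). The side view shows the same layout. I'll zoom in on both.

```bash
cat > h.py <<'E'
import numpy as np, pickle, cv2
def load(n): return pickle.load(open(n+'.pkl','rb'))
def K(c):
    f=200/np.tan(np.radians(c['vertical_fov']/2)); return np.array([[f,0,c['cx']],[0,f,c['cy']],[0,0,1]])
def proj(c,X):
    p=(K(c)@(c['R']@np.atleast_2d(X).T+c['t'].reshape(3,1))); return (p[:2]/p[2]).T
def ray(c,uv):
    d=c['R'].T@np.linalg.inv(K(c))@[uv[0],uv[1],1]; return -c['R'].T@c['t'],d/np.linalg.norm(d)
def plane(c,uv,z):
    o,d=ray(c,uv); return o+d*(z-o[2])/d[2]
def tri(ca,a,cb,b):
    o1,d1=ray(ca,a);o2,d2=ray(cb,b)
    s=np.linalg.lstsq(np.c_[d1,-d2],o2-o1,rcond=None)[0]
    p,q=o1+s[0]*d1,o2+s[1]*d2; return (p+q)/2,np.linalg.norm(p-q)
E
python3 - <<'E'
from h import *
for n,(x0,y0,w,h) in dict(scene=(230,110,170,170),side=(260,130,150,130)).items():
    c=load(n); im=c['image'][y0:y0+h,x0:x0+w,::-1]
    s=600/h if n=='scene' else 4.6
    s=3.5 if n=='scene' else 4.5
    im=cv2.resize(im,None,fx=s,fy=s,interpolation=cv2.INTER_CUBIC)
    im=np.clip((im.astype(float)-60)*1.3,0,255).astype(np.uint8)
    for k in range(0,w,10):
        cv2.line(im,(int(k*s),0),(int(k*s),6),(0,0,255),1)
        if k%20==0: cv2.putText(im,str(x0+k),(int(k*s),16),0,.35,(0,255,255),1)
    for k in range(0,h,10):
        cv2.line(im,(0,int(k*s)),(6,int(k*s)),(0,0,255),1)
        if k%20==0: cv2.putText(im,str(y0+k),(8,int(k*s)+4),0,.35,(0,255,255),1)
    cv2.imwrite(f'pics/{n}1.png',im); print(n,im.shape)
    print(proj(c,[[.45,0,0],[.5,0,0],[.45,.05,0]]).round())
E
```

```text
scene (595, 595, 3)
[[316. 413.]
 [284. 411.]
 [314. 449.]]
side (585, 675, 3)
[[285. 360.]
 [255. 352.]
 [274. 390.]]
```

View pics/scene1.png

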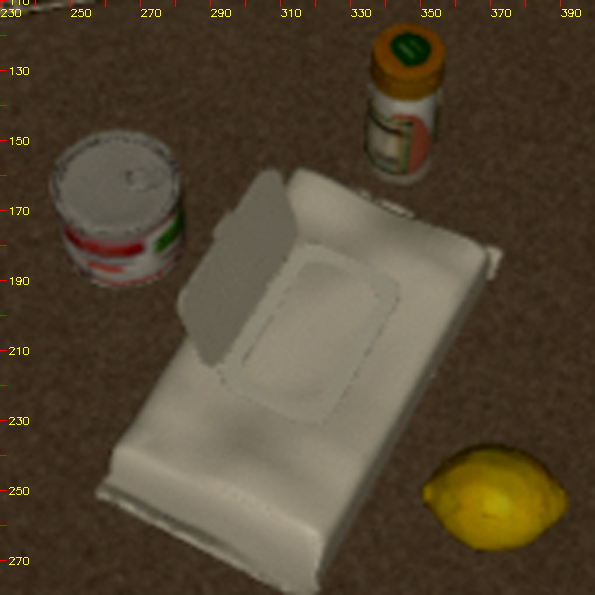

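View pics/side1.png

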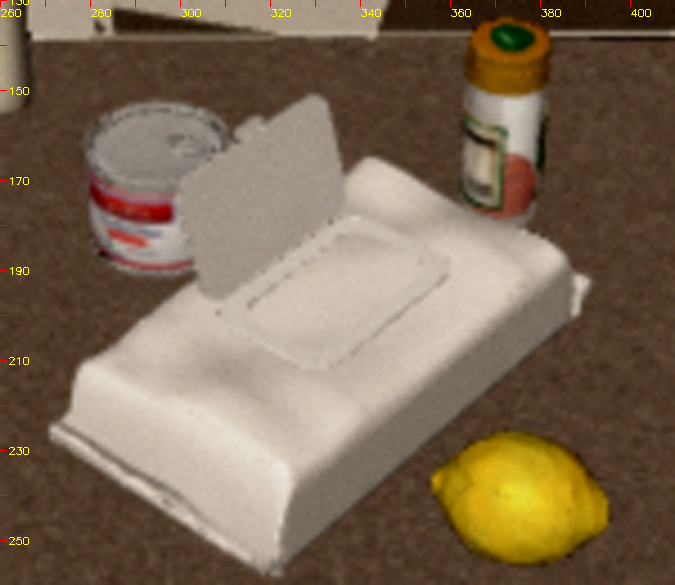

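Run:
```python
from h import *
a,b=load('scene'),load('side')
P=dict(hA=((210,364),(208,298)),hB=((297,232),(343,206)),fA=((180,300),(183,172)),fB=((268,170),(320,96)),tab=((222,222),(250,120)),
 flA=((100,493),(52,432)),flB=((312,592),(276,574)),flC=((500,260),(588,284)),
 tA=((117,452),(82,365)),tB=((325,540),(293,480)),tC=((487,243),(565,250)),tD=((300,172),(370,160)))
R={}
for k,(u,v) in P.items():
    u=np.array([230,110])+np.array(u)/3.5; v=np.array([260,130])+np.array(v)/4.5
    R[k],e=tri(a,u,b,v); print(k,R[k].round(4),round(e,4))
h=R['hB']-R['hA'];f=(R['fA']+R['fB']-R['hA']-R['hB'])/2
print('hinge dir',np.degrees(np.arctan2(h[1],h[0])),np.linalg.norm(h),'flap',f,np.linalg.norm(f))
h2=R['fB']-R['fA'];print(np.degrees(np.arctan2(h2[1],h2[0])),np.linalg.norm(h2))
for n,p,q in(('AB',R['flA'],R['flB']),('BC',R['flB'],R['flC'])): d=q-p;print(n,np.degrees(np.arctan2(d[1],d[0])),np.linalg.norm(d))
# lemon, tin, jar
for k,u,z in(('lemon',(495,500),.02),('tin top',(118,185),.052),('jar top',(410,50),.1)):
    print(k,plane(a,np.array([230,110])+np.array(u)/3.5,z))
for k,u,z in(('lemon',(520,497),.02),('tin top',(158,147),.052),('jar top',(511,38),.1)):
    print(k,plane(b,np.array([260,130])+np.array(u)/4.5,z))
```

```text
hA [ 0.5131 -0.3284  0.0557] 0.0001
hB [ 0.4712 -0.4172  0.0519] 0.0013
fA [ 0.5234 -0.3267  0.125 ] 0.0029
fB [ 0.4848 -0.4165  0.1131] 0.0029
tab [ 0.5064 -0.375   0.1234] 0.002
flA [ 0.5704 -0.2706  0.0112] 0.0006
flB [ 0.4536 -0.2254 -0.0033] 0.0002
flC [ 0.352  -0.4237  0.0224] 0.0012
tA [ 0.5577 -0.2791  0.0467] 0.0016
tB [ 0.4482 -0.2351  0.0448] 0.0004
tC [ 0.363  -0.42    0.0442] 0.0013
tD [ 0.47   -0.4631  0.0473] 0.0019
hinge dir -115.26744555349902 0.09828816953761639 flap [0.01199622 0.0012354  0.06526564] 0.0663704667407602
-113.23485469746433 0.09847663649215782
AB 158.8241422935458 0.12616132695616947
BC -117.12767863065903 0.22428456453257511
lemon [ 0.35810063 -0.2724522   0.02      ]
tin top [ 0.57477175 -0.44494922  0.052     ]
jar top [ 0.41064634 -0.51295244  0.1       ]
lemon [ 0.35807119 -0.27450768  0.02      ]
tin top [ 0.5734957 -0.4414309  0.052    ]
jar top [ 0.40944732 -0.51081424  0.1       ]
```

The measurements fit the text:
- **Hinge:** the line's middle is at (0.492, -0.373, 0.055), and the text implies z = 0.056.
- **Lid:** the flap measures 66 mm and stands at about 1.75 rad.
- **Yaw:** the pack's +x points at -25.5°.
- **Seat:** about (0.463, -0.359, 0.060).

Next I move to a point 40 mm behind the hinge, with the fingers shut.

Emit:
{"method": "drive_tool", "body": {"rows": "0 0 -20 0 0; 0 0 -35 0 0; 0 0 -42 0 0; 0 0 -42 0 0; 0 0 -42 0 0; 0 0 -42 0 0; 0 0 -42 0 0; 0 0 -42 0 0; 0 0 -42 0 0; 0 0 -42 0 0; 0 0 -30 0 0; 0 0 0 0 0"}}

```text
clock: 1.3
eef_pos: [0.5307, -0.3841, 0.2292]
tool_rot: [0.788, -0.616, -0.001, -0.0]
ft_force: [0.7, 0.3, -0.5]
grip_width: 0.0
```

Emit:
{"method": "drive_tool", "body": {"rows": "0 0 0 0 0.1; 0 0 0 0 0.14; 0 0 0 0 0.14; 0 0 0 0 0.14; 0 0 0 0 0.1; 0 0 0 0 0.065; 0 0 0 0 0; 0 0 0 0 0"}}

```text
clock: 2.1
eef_pos: [0.5265, -0.3865, 0.2311]
tool_rot: [-0.533, 0.846, 0.0, -0.0]
ft_force: [1.2, 0.8, -0.1]
grip_width: -0.0
```

```bash
cat >> h.py <<'E'
H=np.array([.492,-.373,.056]); th=np.radians(-25.5)
A=np.array([[np.cos(th),np.sin(th),0],[-np.sin(th),np.cos(th),0],[0,0,1]])  # rows pack x,y,z
def rep(o):
    from scipy.spatial.transform import Rotation as Ro
    r=Ro.from_quat(o['tool_rot']).as_matrix()
    print('t',o['clock'],'pack rel hinge mm',(A@(np.array(o['eef_pos'])-H)*1e3).round(1),'F',np.round(o['ft_force'],2),'tool axes in pack (cols)\n',(A@r).round(3))
E
python3 - <<'E'
from workcell import bot
from h import *
rep(bot.get_obs())
for n in('scene','side'):
    c=bot.camera(n); pickle.dump(c,open(n+'2.pkl','wb'))
s,d=load('scene2')['image'],load('side2')['image']
im=np.hstack([cv2.resize(s[80:280,220:400],None,fx=2.2,fy=2.2),cv2.resize(d[60:260,250:430],None,fx=2.2,fy=2.2)])
cv2.imwrite('pics/c2.png',im[:,:,::-1])
E
```

```text
t 2.1 pack rel hinge mm [ 37.    2.7 175.1] F [ 1.15  0.83 -0.12] tool axes in pack (cols)
 [[-0.001 -1.    -0.001]
 [-1.     0.001 -0.   ]
 [ 0.     0.001 -1.   ]]
```

View pics/c2.png

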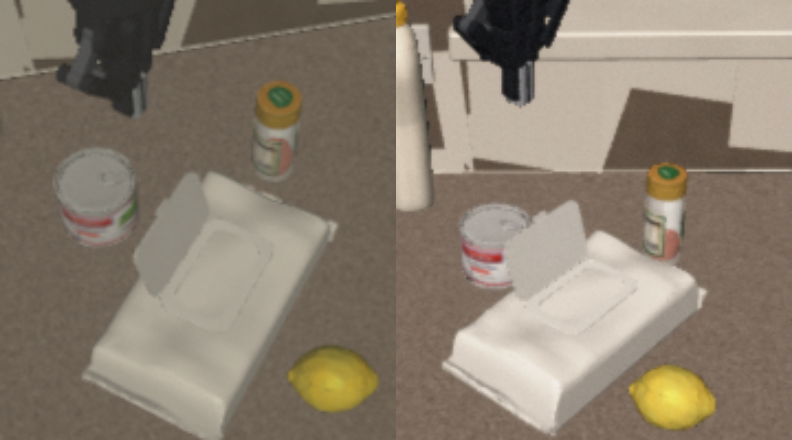

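The tip shows at about scene (283,131) and side (307,105). I'll compare that with the projection of the TCP pose before descending.

Run:
```python
from h import *
for n in('scene','side'): print(proj(load(n),[[.5265,-.3865,.2311],[.5265,-.3865,.10]]).round(1))
```

```text
[[279.5 129.2]
 [284.  174.7]]
[[305.7 105.4]
 [307.5 161.7]]
```

Emit:
{"method": "drive_tool", "body": {"rows": "0 0 -4 15 0; 0 0 0 25 0; 0 0 0 25 0; 0 0 0 25 0; 0 0 0 20 0; 0 0 0 15 0; 0 0 0 10 0; 0 0 0 5 0; 0 0 0 0 0"}}

```text
clock: 3.1
eef_pos: [0.5307, -0.3878, 0.0909]
tool_rot: [-0.533, 0.846, 0.0, -0.0]
ft_force: [-0.5, 0.2, -0.4]
grip_width: -0.0
```

Run:
```python
from workcell import bot
from h import *
rep(bot.get_obs())
for n in('scene','side'):
    c=bot.camera(n); pickle.dump(c,open(n+'2.pkl','wb'))
s,d=load('scene2')['image'],load('side2')['image']
im=np.hstack([cv2.resize(s[80:280,220:400],None,fx=2.2,fy=2.2),cv2.resize(d[60:260,250:430],None,fx=2.2,fy=2.2)])
cv2.imwrite('pics/c3.png',im[:,:,::-1])
```

```text
t 3.1 pack rel hinge mm [41.3  3.3 34.9] F [-0.5   0.2  -0.37] tool axes in pack (cols)
 [[-0.001 -1.    -0.001]
 [-1.     0.001  0.   ]
 [-0.     0.001 -1.   ]]
```

View pics/c3.png

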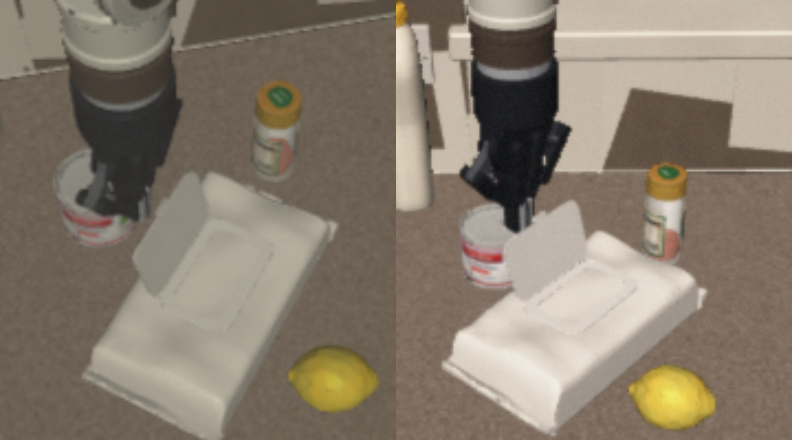

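The fingertips are behind the lid and touching nothing, at scene crop (140,215) with the lid at (175,235). I start the slow push along tool +y.

Emit:
{"method": "drive_tool", "body": {"rows": "0 0 6 0 0; 0 0 6 0 0; 0 0 4 0 0; 0 0 3 0 0; 0 0 3 0 0; 0 0 3 0 0; 0 0 3 0 0; 0 0 3 0 0; 0 0 3 0 0; 0 0 3 0 0"}}

```text
clock: 4.2
eef_pos: [0.4976, -0.372, 0.0914]
tool_rot: [-0.533, 0.846, -0.0, 0.0]
ft_force: [0.8, -1.3, -0.3]
grip_width: 0.0002
```

Emit:
{"method": "drive_tool", "body": {"rows": "0 0 3 0 0; 0 0 3 0 0; 0 0 3 0 0; 0 0 2 0 0"}}

```text
clock: 4.6
eef_pos: [0.4872, -0.367, 0.0912]
tool_rot: [-0.533, 0.846, 0.0, -0.0]
ft_force: [0.8, -0.4, 0.3]
grip_width: -0.0
```

Run:
```python
from workcell import bot
from h import *
rep(bot.get_obs())
for n in('scene','side'):
    c=bot.camera(n); pickle.dump(c,open(n+'2.pkl','wb'))
s,d=load('scene2')['image'],load('side2')['image']
im=np.hstack([cv2.resize(s[80:280,220:400],None,fx=2.2,fy=2.2),cv2.resize(d[60:260,250:430],None,fx=2.2,fy=2.2)])
cv2.imwrite('pics/c4.png',im[:,:,::-1])
```

```text
t 4.6 pack rel hinge mm [-6.9  3.4 35.2] F [ 0.84 -0.35  0.26] tool axes in pack (cols)
 [[-0.001 -1.    -0.   ]
 [-1.     0.001  0.   ]
 [-0.     0.    -1.   ]]
```

View pics/c4.png

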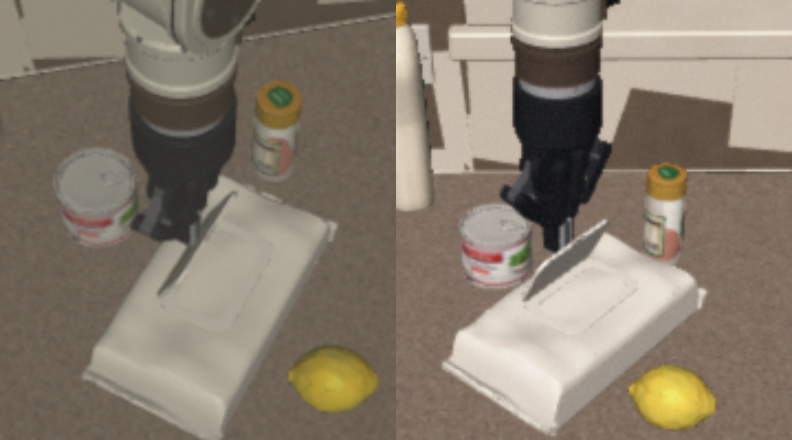

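The lid is now past vertical, leaning over the pack at about 60° from shut, and the pack hasn't moved. I continue along the arc.

Emit:
{"method": "drive_tool", "body": {"rows": "0 0 3 0 0; 0 0 3 0 0; 0 0 3 0.5 0; 0 0 3 1 0; 0 0 3 1 0; 0 0 3 2 0; 0 0 3 2 0; 0 0 2 3 0; 0 0 2 3 0; 0 0 1 3 0; 0 0 0 3 0; 0 0 0 3 0"}}

```text
clock: 5.9
eef_pos: [0.464, -0.356, 0.0694]
tool_rot: [-0.533, 0.846, 0.0, -0.0]
ft_force: [-0.9, -0.0, 1.6]
grip_width: -0.0002
```

Run:
```python
from workcell import bot
from h import *
rep(bot.get_obs())
for n in('scene','side'):
    c=bot.camera(n); pickle.dump(c,open(n+'2.pkl','wb'))
s,d=load('scene2')['image'],load('side2')['image']
im=np.hstack([cv2.resize(s[80:280,220:400],None,fx=2.2,fy=2.2),cv2.resize(d[60:260,250:430],None,fx=2.2,fy=2.2)])
cv2.imwrite('pics/c5.png',im[:,:,::-1])
```

```text
t 5.9 pack rel hinge mm [-32.6   3.3  13.4] F [-0.9  -0.03  1.65] tool axes in pack (cols)
 [[-0.001 -1.    -0.   ]
 [-1.     0.001  0.   ]
 [-0.     0.    -1.   ]]
```

View pics/c5.png

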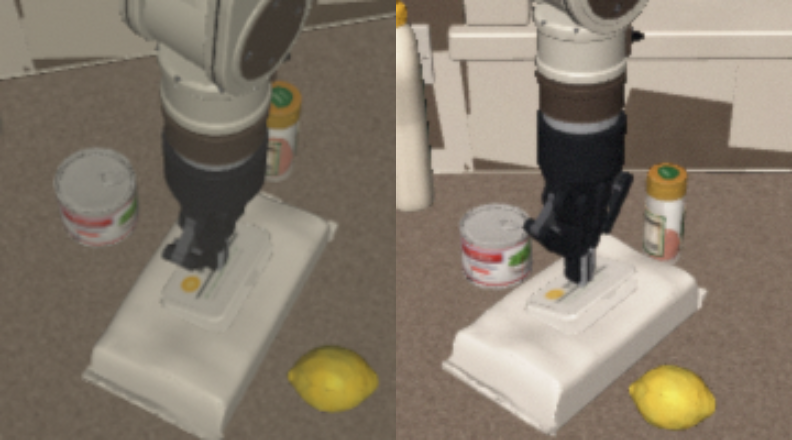

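The lid is nearly down, with its sticker showing, and about 10 mm of travel remains. I lower gently and check the force.

Emit:
{"method": "drive_tool", "body": {"rows": "0 0 0 2 0; 0 0 0 2 0; 0 0 0 1.5 0; 0 0 0 1 0; 0 0 0 1 0; 0 0 0 0 0"}}

```text
clock: 6.6
eef_pos: [0.4641, -0.356, 0.0621]
tool_rot: [-0.533, 0.846, 0.0, -0.0]
ft_force: [0.5, -0.3, 0.2]
grip_width: 0.0003
```

Emit:
{"method": "drive_tool", "body": {"rows": "0 0 0 1 0; 0 0 0 0 0"}}

```text
clock: 6.8
eef_pos: [0.4642, -0.356, 0.0612]
tool_rot: [-0.533, 0.846, 0.0, -0.0]
ft_force: [1.0, -0.2, -0.5]
grip_width: 0.0001
```

Emit:
{"method": "drive_tool", "body": {"rows": "0 0 0 0.7 0; 0 0 0 0 0"}}

```text
clock: 7.0
eef_pos: [0.4641, -0.356, 0.0605]
tool_rot: [-0.533, 0.846, 0.0, -0.0]
ft_force: [-0.4, 0.4, -1.0]
grip_width: -0.0002
```

Emit:
{"method": "drive_tool", "body": {"rows": "0 0 0 0.7 0; 0 0 0 0 0"}}

```text
clock: 7.2
eef_pos: [0.4643, -0.3561, 0.0601]
tool_rot: [-0.533, 0.846, -0.0, 0.0]
ft_force: [-0.1, -0.2, 0.3]
grip_width: 0.0
```

Emit:
{"method": "drive_tool", "body": {"rows": "0 0 0 0.5 0; 0 0 0 0 0"}}

```text
clock: 7.4
eef_pos: [0.4645, -0.3561, 0.06]
tool_rot: [-0.533, 0.846, -0.0, 0.0]
ft_force: [-0.0, 0.9, 4.6]
grip_width: 0.0001
```

Contact at z = 0.060, as expected. I press a little more and hold.

Emit:
{"method": "drive_tool", "body": {"rows": "0 0 0 0.3 0; 0 0 0 0 0; 0 0 0 0 0"}}

```text
clock: 7.7
eef_pos: [0.4645, -0.3561, 0.0599]
tool_rot: [-0.533, 0.846, -0.0, 0.0]
ft_force: [-0.4, 1.6, 4.8]
grip_width: -0.0
```

Emit:
{"method": "drive_tool", "body": {"rows": "0 0 0 0 0; 0 0 0 0 0; 0 0 0 0 0; 0 0 0 0 0"}}

```text
clock: 8.1
eef_pos: [0.4645, -0.3561, 0.0599]
tool_rot: [-0.533, 0.846, -0.0, 0.0]
ft_force: [-1.1, 1.2, 5.2]
grip_width: -0.0002
```

Emit:
{"method": "drive_tool", "body": {"rows": "0 0 0 0.5 0; 0 0 0 0 0; 0 0 0 0 0; 0 0 0 0 0"}}

```text
clock: 8.5
eef_pos: [0.4645, -0.3561, 0.0598]
tool_rot: [-0.533, 0.846, -0.001, 0.0]
ft_force: [-1.0, 1.6, 8.0]
grip_width: 0.0
```

Emit:
{"method": "drive_tool", "body": {"rows": "0 0 0 -2 0; 0 0 0 -5 0; 0 0 0 -15 0; 0 0 0 -25 0; 0 0 0 -30 0; 0 0 0 -30 0; 0 0 -20 -20 0; 0 0 -40 0 0; 0 0 -40 0 0; 0 0 -30 0 0; 0 0 -10 0 0; 0 0 0 0 0"}}

```text
clock: 9.7
eef_pos: [0.5914, -0.4167, 0.1836]
tool_rot: [-0.533, 0.846, 0.001, -0.0]
ft_force: [-0.0, -0.3, -0.9]
grip_width: 0.0005
```

Run:
```python
from workcell import bot
from h import *
rep(bot.get_obs())
for n in('scene','side'):
    c=bot.camera(n); pickle.dump(c,open(n+'2.pkl','wb'))
s,d=load('scene2')['image'],load('side2')['image']
im=np.hstack([cv2.resize(s[80:280,220:400],None,fx=2.2,fy=2.2),cv2.resize(d[60:260,250:430],None,fx=2.2,fy=2.2)])
cv2.imwrite('pics/c6.png',im[:,:,::-1])
```

```text
t 9.7 pack rel hinge mm [108.5   3.4 127.6] F [-0.03 -0.25 -0.91] tool axes in pack (cols)
 [[-0.001 -1.    -0.002]
 [-1.     0.001  0.   ]
 [-0.     0.002 -1.   ]]
```

View pics/c6.png

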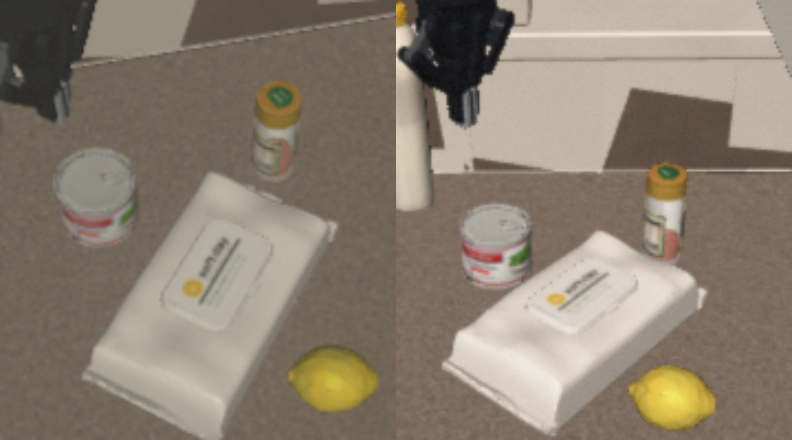

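The lid lies shut at scene crop (217,273), and the pack, tin, jar and lemon are at the same pixels as before. I check the lid's centre against where I pressed, then hand in.

Run:
```python
from workcell import bot
from h import *
c,d=load('scene2'),load('side2')
print('lid centre',plane(c,(220+217/2.2,80+273/2.2),.06), plane(d,(250+(583-396)/2.2,60+293/2.2),.06),'pressed .4645 -.3561')
print(np.abs(load('scene')['image'][230:290,300:400].astype(int)-c['image'][230:290,300:400]).mean())
bot.job_done()
```

```text
lid centre [ 0.4603939  -0.34980643  0.06      ] [ 0.45735542 -0.34768658  0.06      ] pressed .4645 -.3561
8.003777777777778
the job is handed in; nothing more can be done
```

The lid is shut and sealed, and the job is handed in at about 10 s of the 38 s allowed. I tipped the lid over from behind with the shut fingertips, then pressed straight down on its middle.

- **Press:** the wrist read about 5–8 N for over a second at z = 0.060 m, which is the height expected for a shut lid. The press point was within about 7–11 mm of the lid centre measured afterwards in the two views, inside the 35 mm limit.
- **After withdrawing:** both views showed the lid flat. The pack, tin, spice jar and lemon looked unmoved by eye. The arm was clear, with wrist force back to noise at about 1 N.
- **Check that was not clean:** comparing pixels before and after, over a patch at the pack's front end and the lemon, gave a mean difference of 8 grey levels. I did not look into the cause. I could see no shift in the pictures, so lighting or the arm's shadow is likely.
- **Not measured:** I did not measure the final lid angle, or the positions of the pack, tin, jar and lemon after the push, as numbers.

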